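# Switch the tube feeder to the other tray and release the tubes

### The job

The next four sample tubes belong in the other tray. With a fingertip, press down the raised end of the feeder's tilting plate until it has rocked over onto its other rest, then push the slide's thumb tab to the left (seen from the robot) until it is fully open, so that all four tubes roll down that chute into the tray by themselves. Do not touch the tubes or shift anything else on the table.

Things in the scene. Friction and masses are not known exactly. Their poses are not given: they have to be found in the camera images.
- feeder: Gravity feeder for sample tubes, fixed to the table, 564 mm long (y) and 150 mm deep (x). Origin: centre of its base on the table; its x points away from the robot (yaw up to 0.3 rad), y to the robot's left, z up. In the middle a magazine, under it the shutter slide, then the tilting plate; on each side a chute down to a catch tray. Four posts at x = +-62, y = +-55 mm, 137 mm high, with cross bars along y.
- magazine_top (a point): Centre of the mouth, 180 mm above the table, of the narrow clear upright magazine over the plate's hinge in which four tubes lie one on another: 114 mm long (feeder x), 30 mm across (feeder y). The top tube stands 13 mm out of it. Behind it a round weight (36 mm thick, at feeder x = 77 to 123 mm, up to 178 mm high) swings with the plate.
- gate (a joint): Tilting plate (seesaw), channel 210 mm long (feeder y), 110 mm wide, 12 mm lips. Hinge along feeder x under the magazine, 80 mm up; running surface 8 mm above it. -0.36 rad: left (+y) end down, feeds the left tray; +0.36: right end down. Starts on either rest. A tumbler weight behind the far posts holds it there: about 1.3 N down on the raised end moves it; past level (0) it falls over by itself.
- gate_left_end (a point): Point on the plate's running surface, mid-width, 88 mm to the left (+y) of the hinge, 17 mm short of that end: a place to press when the left end is the raised one (118 mm above the table; 88 mm when level, 57 mm when down).
- gate_right_end (a point): The same point 88 mm to the right (-y) of the hinge.
- slide (a joint): Shutter slide, a 3 mm steel strip that closes the magazine's bottom and moves along the feeder's +y (left). 0 = shut (starts within 2 mm of it), 0.030 m = fully open against its stop; about 1.5 N of friction, stays where it is left. The tubes drop from about 0.020 on and need some 2 s to roll home.
- slide_tab (a point): Centre of the top edge, 158 mm above the table, of the slide's turned-up thumb tab at the feeder's front (feeder x = -97 mm): an upright plate 28 mm (x) by 3 mm (y) by 36 mm high. Push on its right (-y) face towards +y. It stands clear: nothing beside or under it, the posts begin 16 mm behind it.
- tray_left (a point): Centre of the inner floor (4 mm above the table) of the left (+y) catch tray, white, inside 116 mm (x) by 114 mm (y), walls up to 50 mm. Axes as the feeder's.
- tray_right (a point): The same for the right (-y) catch tray.
- tube_1_centre (a point): Centre of waiting sample tube 1 (counted from the bottom of the magazine): capped tube 17 mm in diameter, 98 mm long, 18 g, lying along the feeder's x. It rolls by itself once the slide is open.
- tube_2_centre (a point): Centre of waiting sample tube 2 (counted from the bottom of the magazine): capped tube 17 mm in diameter, 98 mm long, 18 g, lying along the feeder's x. It rolls by itself once the slide is open.
- tube_3_centre (a point): Centre of waiting sample tube 3 (counted from the bottom of the magazine): capped tube 17 mm in diameter, 98 mm long, 18 g, lying along the feeder's x. It rolls by itself once the slide is open.
- tube_4_centre (a point): Centre of waiting sample tube 4 (counted from the bottom of the magazine): capped tube 17 mm in diameter, 98 mm long, 18 g, lying along the feeder's x. It rolls by itself once the slide is open.
- sanitiser: Bystander: hand-sanitiser pump bottle, 72 mm diameter, 187 mm high, standing behind the feeder. Origin at the centre of its underside. To be left where it is.
- reagent: Bystander: small white bottle with red cap, 48 mm diameter, 86 mm high, standing behind the feeder. Origin at the centre of its underside. To be left where it is.
- marker: Bystander: marker pen lying in front of the feeder's right side, 119 mm long, 13 mm thick. Origin at the centre of its underside. To be left where it is.
- labels: Bystander: roll of labels standing on its end in front of the feeder's left side, 68 mm diameter, 45 mm high. Origin at the centre of its underside. To be left where it is.
- wipes: Bystander: pack of wipes, 110 x 190 x 55 mm high, at the right. Origin at the centre of its underside. To be left where it is.
- carton: Bystander: orange and brown carton, 130 x 170 x 120 mm high, at the left. Origin at the centre of its underside. To be left where it is.
Not all that is in view belongs to the job. Leave any yellow look-alike of the part that bears tube_4_centre alone.

How it is judged (in metres and radians):
On the way, in this order (a step that is already met when the one before it is completed fails the run):
1. the plate is rocked over onto its other rest while the slide is still shut (distance of gate_left_end from where it was at the start of the episode above 0.05 m and (value of joint gate above 0.33 rad or value of joint gate below -0.33 rad) and value of joint slide below 0.01 m), for 0.2 s.
2. the slide is pushed fully open (value of joint slide above 0.025 m), for 0.1 s.
At the end, for the whole second after the job is handed in: The plate rests on the side opposite to its start (within 0.03 rad of its stop), the slide is open to within 5 mm of its stop, and all four tubes lie at rest inside the tray on the plate's new low side (distance of gate_left_end from where it was at the start of the episode above 0.05 m and (value of joint gate above 0.33 rad or value of joint gate below -0.33 rad) and value of joint slide above 0.025 m and ((value of joint gate below -0.33 rad and x of tube_1_centre in the frame of tray_left between -0.058 and 0.058 m and y of tube_1_centre in the frame of tray_left between -0.057 and 0.057 m and z of each of tube_1_centre, tube_2_centre, tube_3_centre, tube_4_centre in the frame of tray_left below 0.04 m and x of tube_2_centre in the frame of tray_left between -0.058 and 0.058 m and y of tube_2_centre in the frame of tray_left between -0.057 and 0.057 m and x of tube_3_centre in the frame of tray_left between -0.058 and 0.058 m and y of tube_3_centre in the frame of tray_left between -0.057 and 0.057 m and x of tube_4_centre in the frame of tray_left between -0.058 and 0.058 m and y of tube_4_centre in the frame of tray_left between -0.057 and 0.057 m) or (value of joint gate above 0.33 rad and x of tube_1_centre in the frame of tray_right between -0.058 and 0.058 m and y of tube_1_centre in the frame of tray_right between -0.057 and 0.057 m and z of each of tube_1_centre, tube_2_centre, tube_3_centre, tube_4_centre in the frame of tray_right below 0.04 m and x of tube_2_centre in the frame of tray_right between -0.058 and 0.058 m and y of tube_2_centre in the frame of tray_right between -0.057 and 0.057 m and x of tube_3_centre in the frame of tray_right between -0.058 and 0.058 m and y of tube_3_centre in the frame of tray_right between -0.057 and 0.057 m and x of tube_4_centre in the frame of tray_right between -0.058 and 0.058 m and y of tube_4_centre in the frame of tray_right between -0.057 and 0.057 m)) and linear speed of each of tube_1, tube_2, tube_3, tube_4 below 0.03 m/s); the robot touches nothing.
It fails at once if a sample tube is touched by the robot instead of being left to roll (contact force between any of the fingers, the arm and tube_1 above 0.3 N or contact force between any of the fingers, the arm and tube_2 above 0.3 N or contact force between any of the fingers, the arm and tube_3 above 0.3 N or contact force between any of the fingers, the arm and tube_4 above 0.3 N).
It fails at once if a sample tube is lifted or leaves the feeder ((height (world z) of tube_1_centre above 0.21 m or horizontal distance between tube_1_centre and feeder above 0.29 m) or (height (world z) of tube_2_centre above 0.21 m or horizontal distance between tube_2_centre and feeder above 0.29 m) or (height (world z) of tube_3_centre above 0.21 m or horizontal distance between tube_3_centre and feeder above 0.29 m) or (height (world z) of tube_4_centre above 0.21 m or horizontal distance between tube_4_centre and feeder above 0.29 m)).
It fails at once if a bystander is moved by more than 2 cm (distance of any of sanitiser, reagent, marker, labels, wipes, carton from where it was at the start of the episode above 0.02 m).
It also fails if it takes over 43 s, if anything falls off the work surface, if the arm or the gripper's body presses on something with over 40 N, if the wrist force passes 120 N, or if a joint passes its speed limit or range.

### The arm

A 7-joint arm with a two-finger parallel gripper is mounted at the origin on the work surface. World frame = base frame: x ahead of the robot, y to its left, z up, the work surface at z = 0. Lengths are in mm, angles in degrees, forces in N, time in s.
With the tool pointing down it reaches from about 400 to 900 mm from the base axis. Payload 5.5 kg.
Tool frame: the origin (TCP) lies midway between the tips of the shut fingers; the grasp point (between the pads) lies 19 mm behind it; z points along the fingers, y is the direction in which the jaws open and shut (so a half turn about z gives the same grasp; the last joint's range is limited). The gripper opens to 92 mm and grips with 3 to 60 N. Pads are 19 mm wide; open, the fingers measure 130 mm over their backs; the gripper's body (75 mm by 190 mm) begins 47 mm behind the grasp point.
Start: joints at [83.549, 28.699, -24.465, 88.831, 12.651, 65.22, -12.049], TCP at [238.594, -604.626, 202.729] pointing down, gripper open.
Joint ranges: [-164.97, 164.97], [-17.58, 116.51], [-87.97, 89.64], [11.32, 138.91], [-80.73, 260.73], [10.89, 115.49], [-147.41, 147.41]. Speed limits (degrees/s): [147.25, 147.25, 180, 180, 180, 180, 180].

### API

Orientations are given as a 3x3 rotation matrix whose columns are the frame's x, y, z axes.
In Python, from workcell import env, read_camera, camera_model, job, masks_of, spot_point gives the robot as it stands.
- The arm moves only by the shell command python3 -m creep 'ROWS' [OPENING] [FORCE]. ROWS is a JSON object of lists of equal length, an entry for each row: "travel": the shift along the tool's x, y, z each as a share of 250 mm, from -1 to 1, a list of three; "turn": the turn, a rotation vector about the tool's x, y, z each as a share of 90 degrees, from -1 to 1, a list of three. In form: {"travel": [[x, y, z], ...], "turn": [[rx, ry, rz], ...]}. A call has exactly 8 rows; each row shifts and turns the commanded pose from where the row before left it, along the tool's axes as they then stand; what a row does not reach is not made up. A row lasts 1/8 s, in which the tool goes at most 62.5 mm and 10.7 degrees, less where a joint would pass 70% of its speed; a pose out of reach is approached as far as the arm can. A call with a number of a shift or a turn outside -1 to 1 is refused whole. A call with a gripper value outside its range is refused whole. OPENING is the opening, from -1 (shut) to 1 (fully open), set as the call begins (- or left out, the last holds). The fingers move at their own pace and stop on an object; FORCE is the grip in N (left out, the last holds). Time passes only in rows, so rows that do not move let the fingers close, or fill a call up. It gives the time, the measured TCP pose, the force and the opening at its end, in the units of the state.
- env.read_state(): the state, without advancing time (a new reading comes with each control period).
- read_camera(name): name is "scene" or "side" or "wrist"; returns the picture (400x640x3 uint8, red, green, blue); there is no depth.
- camera_model(name): a dict with "mtx" (3x3 intrinsics, pixels), "dist" ([k1, k2, p1, p2, k3] as OpenCV has them; the pictures are not rectified), "world_from_camera" (4x4, takes a point from camera to world coordinates). Camera axes: x right, y up, looking along -z (the intrinsics and any distortion apply to the point x, -y, -z); pixel columns grow to the right and rows downward; lengths in mm; the calibration is good to about 2 mm. A picture is of the moment at which its call begins: read the wrist's pose just before it. camera_model takes no time and is no camera call; for the wrist camera it gives the pose at the moment of the call.
- job.sign_off(): hands the job in, once; it reports no verdict.
Trained networks look in the newest picture that a camera, given by its name, has taken for a name from the list of things; names that differ only in an ending like _2 or _b are one class to them, and where a whole thing is asked for, a point or a joint stands for the part that bears it (a point fixed in the world has none). Each returns a list of dicts, best first, with "p" (0 to 1); they miss things now and then, are a little off and sometimes report something else, mostly with a low value. They report only what shows in the picture. A call takes as long as a camera call. They do not tell look-alikes from the thing itself.
- masks_of(camera, name): "pixels" (400x640 bool, what is visible of it).
- spot_point(camera, name): "position" ([x, y, z] in mm, in the coordinates of the camera as it stood for that picture, good to about 4 mm: a listed point, or the origin of a listed thing).
The state is a dict: "t": time; "joint_pos": joint angles; "joint_velocities": joint speeds; "effort": joint torques, N m; "tool_pos": TCP position; "eef_rot": TCP orientation; "wrist_force": force on the tool from outside, world axes, zero at the start; "wrist_torque": the same for the moment, N m; "gripper_width": finger opening in mm.
Only numpy, scipy, OpenCV 4.12 (cv2) and the standard library are available. Lean on these libraries where they do the work, as an engineer would, in place of code of your own. Each camera call takes 0.05 s, during which the arm holds its last target.

## Working session

There is one attempt and no reset: what is moved stays moved. The work goes in short steps, Python scripts to look and compute and a shell command to move; the robot and the scene stay as the last step left them, time stands still between calls to the robot, and variables do not carry over. Pictures are saved under pics/ and viewed, and the job is handed in when it is done.

```bash
ls; mkdir -p pics; python3 - <<'E'
from workcell import env, read_camera, camera_model, job, masks_of, spot_point
import cv2, numpy as np
s=env.read_state()
print({k:np.round(v,3).tolist() for k,v in s.items()})
for c in ("scene","side"):
    im=read_camera(c)
    cv2.imwrite(f"pics/{c}0.png",cv2.cvtColor(im,cv2.COLOR_RGB2BGR))
    m=camera_model(c)
    print(c,np.round(m["mtx"],1).tolist(),m["dist"],np.round(m["world_from_camera"],3).tolist())
    T=np.array(m["world_from_camera"])
    for n in ("feeder","magazine_top","gate_left_end","gate_right_end","slide_tab","tray_left","tray_right","tube_4_centre","sanitiser","reagent","marker","labels","wipes","carton"):
        r=spot_point(c,n)
        for d in r[:2]:
            p=T@np.r_[d["position"],1]
            print(c,n,round(d["p"],2),np.round(p[:3],1))
print(env.read_state()["t"])
E
```

```text
pics
{'t': 0.0, 'joint_pos': [83.549, 28.755, -24.454, 88.891, 12.651, 65.22, -12.048], 'joint_velocities': [0.003, 0.042, -0.034, 0.016, -0.034, 0.064, 0.025], 'effort': [0.0, -56.661, -5.816, -27.911, -0.069, 0.031, 0.0], 'tool_pos': [238.246, -603.958, 201.674], 'eef_rot': [[0.93, 0.367, -0.001], [0.367, -0.93, 0.002], [0.0, -0.002, -1.0]], 'wrist_force': [-0.795, 0.141, -0.125], 'wrist_torque': [0.052, 0.006, -0.027], 'gripper_width': 91.804}
scene [[380.2, 0.0, 321.9], [0.0, 380.2, 195.6], [0.0, 0.0, 1.0]] [-0.07265243  0.          0.          0.          0.        ] [[-0.593, -0.578, 0.562, 1201.415], [0.805, -0.427, 0.411, 459.346], [0.003, 0.696, 0.718, 922.144], [0.0, 0.0, 0.0, 1.0]]
scene feeder 0.98 [583.5 -49.6   2. ]
scene magazine_top 0.76 [584.4 -44.5 181.7]
scene gate_left_end 0.31 [ 499.4 -477.3   -2.6]
scene gate_right_end 0.69 [ 603.2 -123.5  122.9]
scene slide_tab 0.5 [492.3 -67.7 156.4]
scene tray_left 0.6 [530.2 170.    3.9]
scene tray_left 0.32 [584.6 -43.4 181.3]
scene tray_right 0.66 [ 638.9 -253.     5.6]
scene tube_4_centre 0.61 [585.8 -42.3 178.9]
scene tu
[... 778 characters left out ...]
 magazine_top 0.37 [ 639.4 -252.7    3.5]
side gate_right_end 0.97 [ 607.5 -114.7  115.8]
side slide_tab 0.57 [493.2 -64.2 156.4]
side slide_tab 0.54 [743.  -46.8   2.9]
side tray_left 0.88 [532.7 172.9   2.8]
side tray_left 0.43 [491.  -63.8 156.4]
side tray_right 0.58 [ 640.2 -256.4    2.4]
side tube_4_centre 0.64 [370.5 -65.    6. ]
side tube_4_centre 0.63 [824.8  57.3   7.8]
side sanitiser 0.58 [678.6 190.1   1.2]
side reagent 0.64 [742.2 -45.6   2.6]
side marker 0.69 [ 5.189e+02 -2.893e+02  5.000e-01]
side labels 0.7 [415.6  99.   -1.4]
side wipes 0.72 [532.2 170.1   2.9]
side wipes 0.65 [ 503.7 -474.7   -3.5]
side carton 0.89 [471.3 520.3   1.5]
side carton 0.48 [677.7 188.5  -0.7]
1.5
```

View pics/scene0.png

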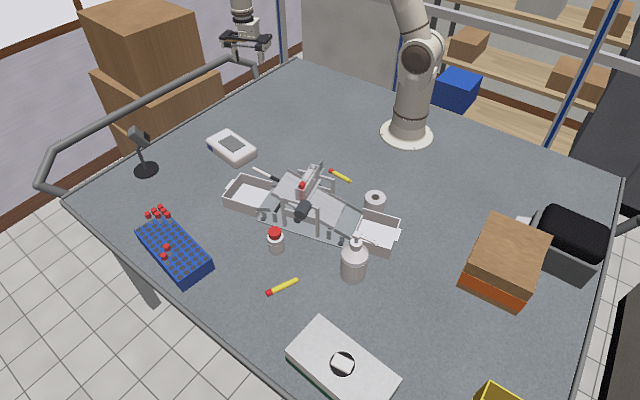

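View pics/side0.png

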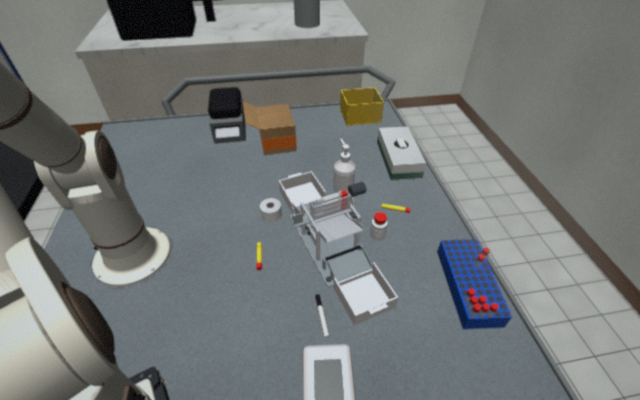

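The right end of the plate is the raised one (about 119 mm up). The yellow look-alikes lie at about (370,-65) and (825,57). In the scene picture the magazine is at pixel (305,185), the left tray at (378,232) and the right tray at (250,195). Next I fit the feeder pose.

```bash
cat > h.py <<'E'
import numpy as np
from workcell import env, read_camera, camera_model, job, masks_of, spot_point
import cv2
def best(c,n,near=None,tol=60):
    T=np.array(camera_model(c)["world_from_camera"])
    out=[]
    for d in spot_point(c,n):
        p=(T@np.r_[d["position"],1])[:3]
        if near is None or np.linalg.norm(p-near)<tol: out.append((d["p"],p))
    return out
def R2(y): return np.array([[np.cos(y),-np.sin(y)],[np.sin(y),np.cos(y)]])
O=np.array([584.2,-43.0]); YAW=0.25
def f2w(x,y): return R2(YAW)@[x,y]+O
def w2f(p): return R2(YAW).T@(np.array(p[:2])-O)
E
python3 - <<'E'
from h import *
from scipy.optimize import least_squares
ex={"feeder":(0,0),"magazine_top":(0,0),"gate_right_end":(0,-79.6),"slide_tab":(-97,0),"tray_left":(0,220),"tray_right":(0,-220)}
obs={"feeder":[(583.5,-49.6),(581.7,-43.1)],"magazine_top":[(584.4,-44.5),(584.6,-42)],"gate_right_end":[(603.2,-123.5),(607.5,-114.7)],"slide_tab":[(492.3,-67.7),(493.2,-64.2)],"tray_left":[(530.2,170),(532.7,172.9)],"tray_right":[(638.9,-253),(640.2,-256.4)]}
def res(v):
    r=[]
    for n,(x,y) in ex.items():
        if n.startswith("tray"): y=np.sign(y)*v[3]
        for o in obs[n]:
            r+=list(R2(v[2])@[x,y]+v[:2]-o)
    return np.array(r)
s=least_squares(res,[584,-43,.25,220],loss="soft_l1",f_scale=3)
print(s.x); print(np.round(res(s.x).reshape(-1,2),1).tolist())
x0,y0,yaw,_=s.x
print("press",R2(yaw)@[0,-85]+[x0,y0],"tab",R2(yaw)@[-97,0]+[x0,y0])
E
grep -n . h.py | head -2
```

```text
[ 5.85106867e+02 -4.26896698e+01  2.48828634e-01  2.19874710e+02]
[[1.6, 6.9], [3.4, 0.4], [0.7, 1.8], [0.5, -0.7], [1.5, 3.7], [-2.8, -5.1], [-1.2, 1.1], [-2.1, -2.4], [0.8, 0.4], [-1.7, -2.5], [0.4, -2.8], [-0.9, 0.6]]
press [ 606.03971815 -125.07180219] tab [491.09431579 -66.57774713]
1:import numpy as np
2:from workcell import env, read_camera, camera_model, job, masks_of, spot_point
```

```bash
python3 -m creep '{"travel":[[0,0,-0.05],[0.12,-0.07,-0.05],[0.14,-0.085,0],[0.15,-0.09,0],[0.15,-0.09,0],[0.15,-0.09,0],[0.15,-0.09,0],[0.1,-0.06,0]],"turn":[[0,0,0],[0,0,0],[0,0,0],[0,0,0],[0,0,0],[0,0,0],[0,0,0],[0,0,0]]}' -1 20
```

```text
t: 2.5
tool_pos: [411.1, -380.8, 229.1]
eef_rot: [[0.929, 0.369, 0.001], [0.369, -0.929, -0.001], [0.001, 0.001, -1.0]]
wrist_force: [0.2, 0.1, 0.4]
gripper_width: 16.4
```

```bash
sed -i 's/O=np.array.*/O=np.array([585.1,-42.7]); YAW=0.2488/' h.py; python3 -m creep '{"travel":[[0.12,-0.07,0],[0.15,-0.09,0],[0.16,-0.1,0],[0.16,-0.1,0],[0.16,-0.1,0],[0.16,-0.1,0],[0.12,-0.07,0],[0.08,-0.04,0]],"turn":[[0,0,0],[0,0,0],[0,0,0],[0,0,0],[0,0,0],[0,0,0],[0,0,0],[0,0,0]]}' -1 20
```

```text
t: 3.5
tool_pos: [607.2, -122.7, 229.0]
eef_rot: [[0.929, 0.369, 0.002], [0.369, -0.929, 0.0], [0.002, 0.0, -1.0]]
wrist_force: [-0.4, -0.4, -0.3]
gripper_width: 0.5
```

```bash
python3 -m creep '{"travel":[[0,0,0],[0,0,0],[0,0,0],[0,0,0],[0,0,0],[0,0,0],[0,0,0],[0,0,0]],"turn":[[0,0,-0.11],[0,0,-0.115],[0,0,-0.115],[0,0,-0.115],[0,0,-0.115],[0,0,-0.115],[0,0,-0.115],[0,0,-0.11]]}' -1 20; python3 - <<'E'
from h import *
s=env.read_state(); p=s["tool_pos"]; print(p, w2f(p), np.round(s["joint_pos"],1), np.round(s["eef_rot"],3).tolist())
im=read_camera("wrist"); cv2.imwrite("pics/w1.png",cv2.cvtColor(im,cv2.COLOR_RGB2BGR))
im=read_camera("side"); cv2.imwrite("pics/s1.png",cv2.cvtColor(cv2.resize(im[150:350,200:520],None,fx=2.5,fy=2.5),cv2.COLOR_RGB2BGR))
E
```

```text
t: 4.5
tool_pos: [606.1, -125.5, 228.8]
eef_rot: [[-0.237, 0.971, 0.001], [0.971, 0.237, -0.001], [-0.001, 0.001, -1.0]]
wrist_force: [0.5, -0.5, 0.0]
gripper_width: 0.6
[ 606.09282432 -125.53921155  228.80782756] [-5.19914045e-02 -8.54577728e+01] [ 47.1  31.7 -53.9  91.4  26.8  70.7   1.9] [[-0.237, 0.971, 0.001], [0.971, 0.237, -0.001], [-0.001, 0.001, -1.0]]
```

View pics/w1.png

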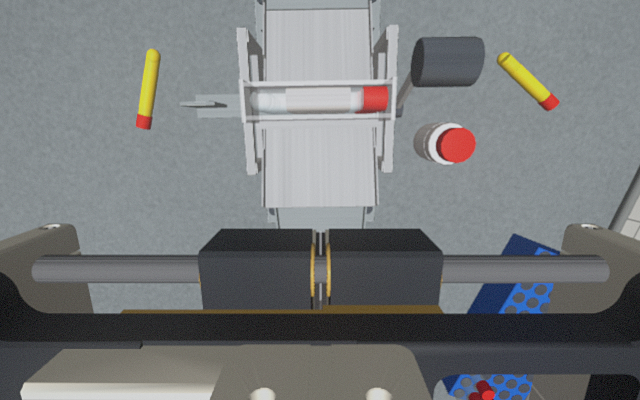

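View pics/s1.png

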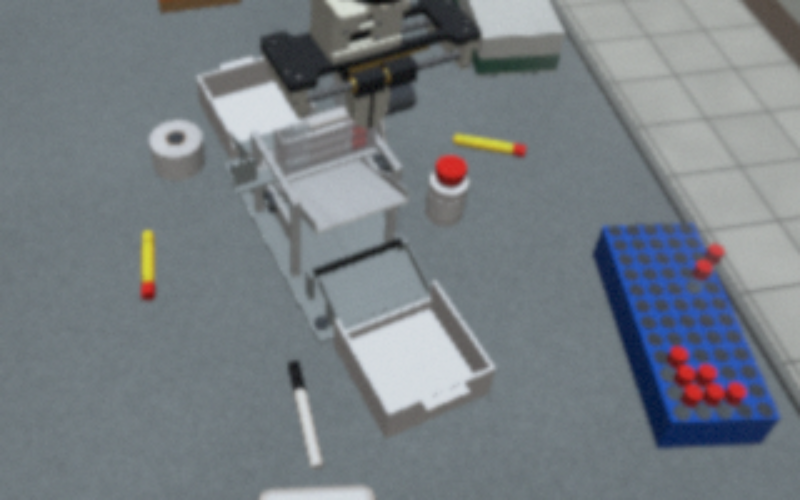

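The wrist picture shows the magazine at (318,100), the plate's raised right end at row 206, the tab at (200,103) and the weight at (447,62). The gripper is centred on the plate. I'll project the fitted model into the picture to check the pose.

```bash
cat >> h.py <<'E'
def proj(c,P,m=None):
    m=m or camera_model(c); T=np.linalg.inv(np.array(m["world_from_camera"]))
    q=(T[:3,:3]@np.array(P).reshape(-1,3).T).T+T[:3,3]
    q=q*[1,-1,-1]
    uv,_=cv2.projectPoints(q.reshape(-1,1,3),np.zeros(3),np.zeros(3),np.array(m["mtx"]),np.array(m["dist"]))
    return uv.reshape(-1,2)
E
python3 - <<'E'
from h import *
im=cv2.cvtColor(cv2.imread("pics/w1.png"),cv2.COLOR_BGR2RGB)
L={"magc":(0,0,180),"m1":(57,15,180),"m2":(-57,15,180),"m3":(57,-15,180),"m4":(-57,-15,180),"tab1":(-111,0,158),"tab2":(-83,0,158),"pe1":(55,-97,125),"pe2":(-55,-97,125),"gre":(0,-79.6,118.5),"post1":(62,-55,137),"post2":(-62,-55,137),"post3":(62,55,137),"post4":(-62,55,137)}
vis=cv2.resize(im,None,fx=1.25,fy=1.25)
for n,(x,y,z) in L.items():
    w=f2w(x,y); u=proj("wrist",[w[0],w[1],z])[0]; print(n,np.round(u,1))
    cv2.circle(vis,tuple(int(v) for v in np.round(u*1.25)),3,(0,255,0),1)
cv2.imwrite("pics/w1b.png",cv2.cvtColor(vis[:350],cv2.COLOR_RGB2BGR))
E
```

```text
magc [317.5  99.4]
m1 [396.6  76.3]
m2 [237.9  78.6]
m3 [394.6 119.7]
m4 [241.1 121.8]
tab1 [179.4 103.8]
tab2 [214.2 103.3]
pe1 [375.2 207. ]
pe2 [263.8 208.4]
gre [319.3 189.1]
post1 [386.7 165.9]
post2 [251.  167.8]
post3 [392.2  32.4]
post4 [241.7  34.7]
```

View pics/w1b.png

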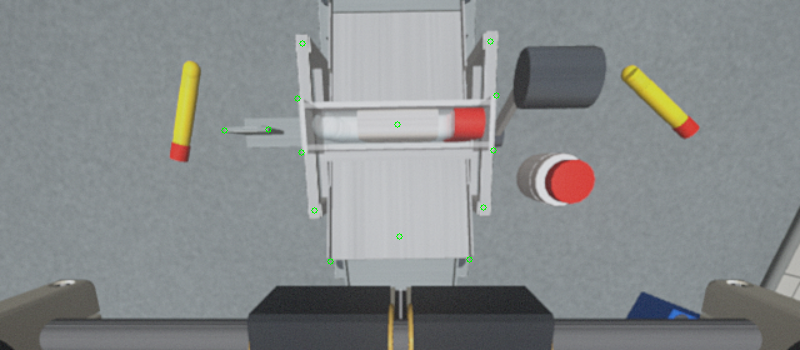

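The model overlay fits to about 1 mm. The weight will swing to the right side at feeder x 77 to 123, so I press at feeder x = -27, y = -90. That keeps the gripper body (±95 mm along feeder x) clear of it.

```bash
python3 -m creep '{"travel":[[-0.01,-0.05,0],[-0.01,-0.06,0],[0,0,0.06],[0,0,0.07],[0,0,0.07],[0,0,0.07],[0,0,0.07],[0,0,0.05]],"turn":[[0,0,0],[0,0,0],[0,0,0],[0,0,0],[0,0,0],[0,0,0],[0,0,0],[0,0,0]]}' -1 20; python3 - <<'E'
from h import *
s=env.read_state(); p=s["tool_pos"]; print(p, w2f(p), np.round(s["wrist_force"],2))
im=read_camera("scene"); cv2.imwrite("pics/sc2.png",cv2.cvtColor(cv2.resize(im[120:280,190:430],None,fx=3.3,fy=3.3),cv2.COLOR_RGB2BGR))
E
```

```text
t: 5.6
tool_pos: [579.8, -136.1, 128.6]
eef_rot: [[-0.233, 0.973, -0.001], [0.973, 0.233, 0.001], [0.001, -0.001, -1.0]]
wrist_force: [0.1, 0.1, 0.4]
gripper_width: 0.5
[ 579.77702274 -136.10205415  128.64480574] [-28.15849868 -89.21533926] [0.08 0.08 0.41]
```

View pics/sc2.png

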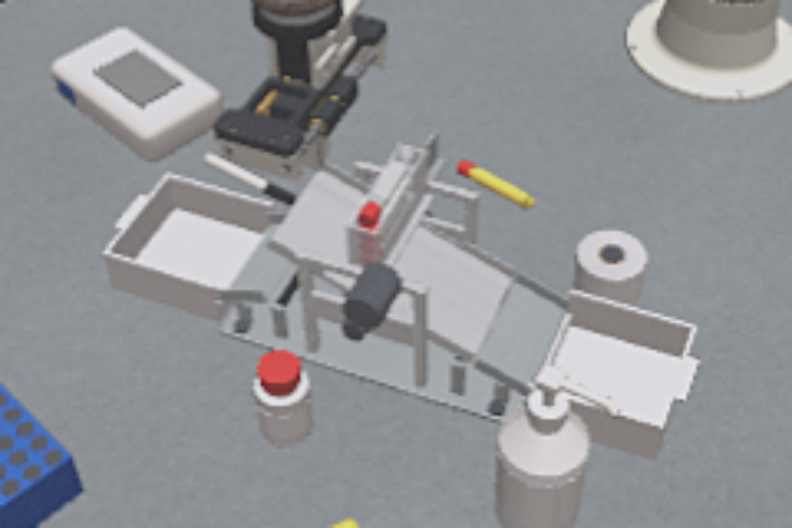

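The picture shows the closed fingers at (320,155), just over the raised right end, with the weight still on the left side. Now I press down to about 80 mm.

```bash
python3 -m creep '{"travel":[[0,0,0.02],[0,0,0.025],[0,0,0.025],[0,0,0.025],[0,0,0.025],[0,0,0.025],[0,0,0.025],[0,0,0.02]],"turn":[[0,0,0],[0,0,0],[0,0,0],[0,0,0],[0,0,0],[0,0,0],[0,0,0],[0,0,0]]}' -1 20; python3 - <<'E'
from h import *
s=env.read_state(); p=s["tool_pos"]; print(p, w2f(p), np.round(s["wrist_force"],2))
im=read_camera("scene"); cv2.imwrite("pics/sc3.png",cv2.cvtColor(cv2.resize(im[120:280,190:430],None,fx=3.3,fy=3.3),cv2.COLOR_RGB2BGR))
E
```

```text
t: 6.65
tool_pos: [580.0, -136.3, 82.3]
eef_rot: [[-0.232, 0.973, -0.0], [0.973, 0.232, 0.0], [0.0, -0.0, -1.0]]
wrist_force: [-0.5, -0.5, 0.9]
gripper_width: 0.4
[ 580.0443228  -136.2940857    82.28814646] [-27.94671522 -89.46727814] [-0.51 -0.49  0.86]
```

View pics/sc3.png

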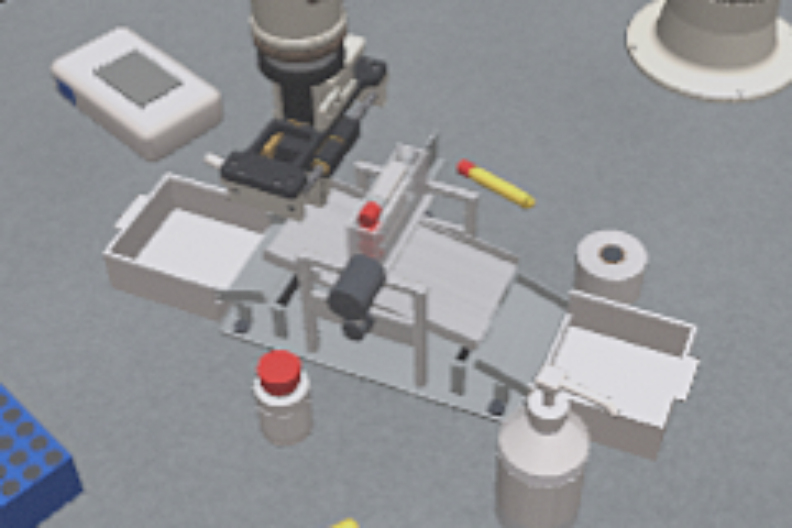

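The plate is now about level, with the weight at (357,287), just past the middle. I go a few mm lower and wait.

```bash
python3 -m creep '{"travel":[[0,0,0.01],[0,0,0.01],[0,0,0],[0,0,0],[0,0,0],[0,0,0],[0,0,0],[0,0,0]],"turn":[[0,0,0],[0,0,0],[0,0,0],[0,0,0],[0,0,0],[0,0,0],[0,0,0],[0,0,0]]}' -1 20; python3 - <<'E'
from h import *
s=env.read_state(); p=s["tool_pos"]; print(p, w2f(p), np.round(s["wrist_force"],2))
im=read_camera("scene"); cv2.imwrite("pics/sc4.png",cv2.cvtColor(cv2.resize(im[120:280,190:430],None,fx=3.3,fy=3.3),cv2.COLOR_RGB2BGR))
E
```

```text
t: 7.7
tool_pos: [580.1, -136.4, 77.7]
eef_rot: [[-0.232, 0.973, 0.0], [0.973, 0.232, 0.0], [0.0, 0.0, -1.0]]
wrist_force: [-0.8, 0.5, 1.3]
gripper_width: 0.5
[ 580.14305226 -136.37147489   77.74585456] [-27.87008217 -89.56659566] [-0.83  0.49  1.29]
```

View pics/sc4.png

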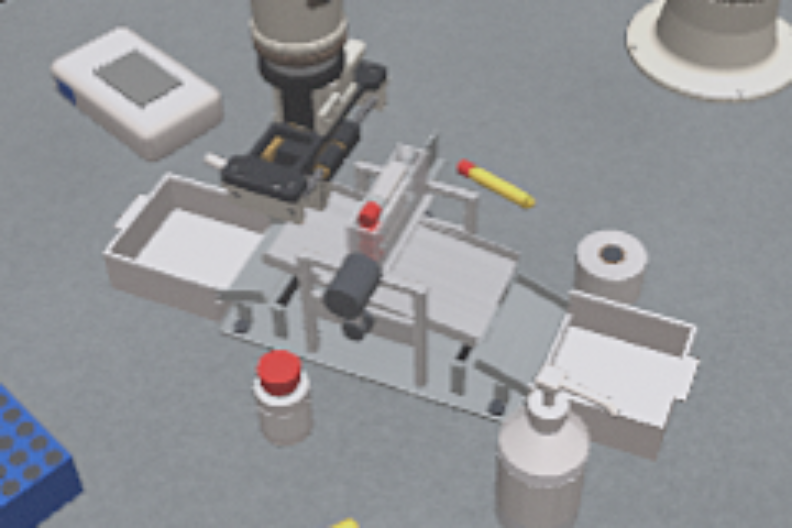

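```bash
cat >> h.py <<'E'
def plate(a,x,y,h=8):
    # point on plate at gate angle a (+: right end down): plate coords y, height h over hinge
    yy=y*np.cos(a)-h*np.sin(a); zz=80+y*np.sin(a)+h*np.cos(a)
    w=f2w(x,yy); return [w[0],w[1],zz]
def overlay(c,name,angs,crop,fx):
    im=read_camera(c); r0,r1,c0,c1=crop
    v=cv2.resize(im[r0:r1,c0:c1],None,fx=fx,fy=fx,interpolation=cv2.INTER_CUBIC)
    cols=[(0,255,0),(255,0,0),(0,0,255),(255,255,0)]
    for a,col in zip(angs,cols):
        pts=[plate(a,55,-105),plate(a,55,105),plate(a,-55,105),plate(a,-55,-105)]
        uv=(proj(c,pts)-[c0,r0])*fx
        cv2.polylines(v,[np.round(uv).astype(np.int32)],True,col,1)
    cv2.imwrite(name,cv2.cvtColor(v,cv2.COLOR_RGB2BGR))
E
python3 - <<'E'
from h import *
overlay("scene","pics/ov1.png",[0.0,0.12,0.36],(150,260,220,400),4.4)
s=env.read_state(); print(s["t"],s["wrist_force"],s["tool_pos"])
E
```

```text
7.8 [-0.8725667   0.73192685  0.72136424] [ 580.18132381 -136.40439676   77.74086927]
```

View pics/ov1.png

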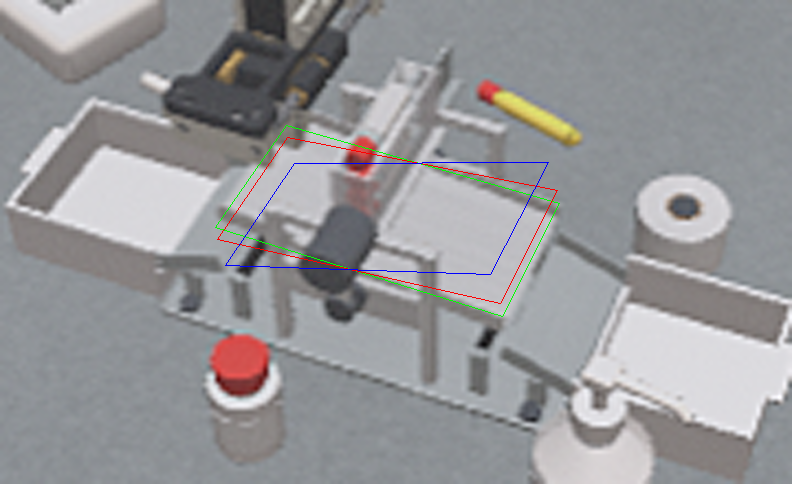

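```bash
python3 - <<'E'
from h import *
overlay("side","pics/ov2.png",[0.0],(170,330,270,430),3.7)
overlay("wrist","pics/ov3.png",[0.0],(0,400,80,560),1.3)
s=env.read_state(); print(s["t"],s["wrist_force"],s["tool_pos"])
E
```

```text
7.9 [-0.24976423  0.42566354  0.68660845] [ 580.19893849 -136.38206892   77.76927707]
```

View pics/ov2.png

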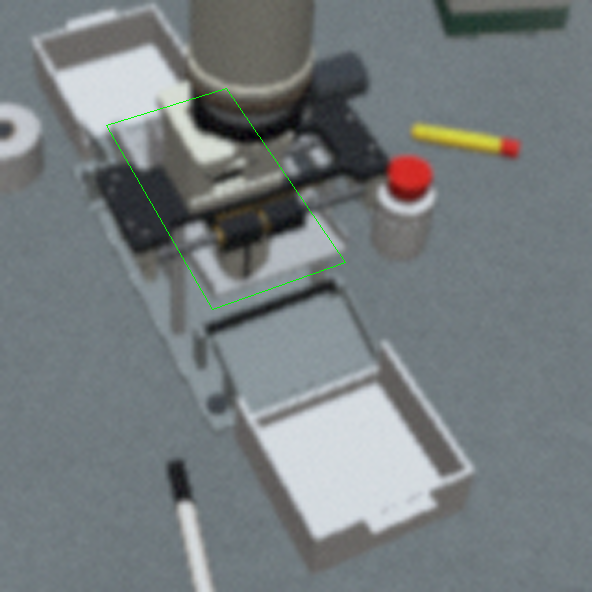

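View pics/ov3.png

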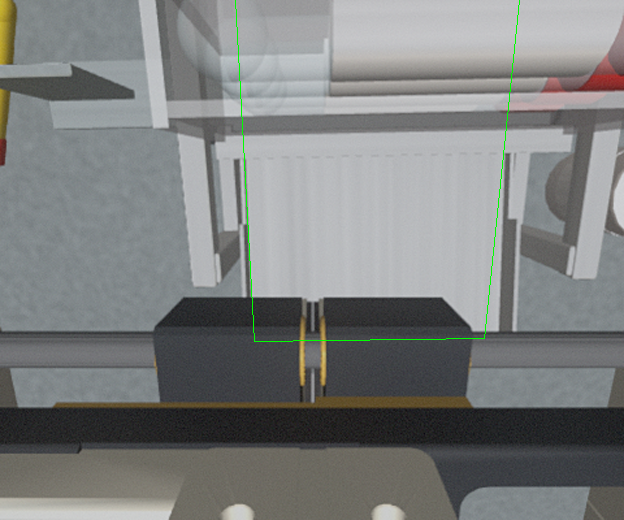

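```bash
python3 - <<'E'
from h import *
p=env.read_state()["tool_pos"]
r0,c0,fx=170,270,3.7
for z in (77.7,88,98): print(z,np.round((proj("side",[p[0],p[1],z])[0]-[c0,r0])*fx,1))
for a in (-0.15,-0.1,0,0.1): print(a,np.round((proj("side",[plate(a,-55,-105),plate(a,55,-105),plate(a,-55,-105,20),plate(a,55,-105,20)])-[c0,r0])*fx,1).tolist())
im=read_camera("side")
v=cv2.resize(im[220:265,310:375],None,fx=10,fy=10,interpolation=cv2.INTER_CUBIC)
cv2.imwrite("pics/z1.png",cv2.cvtColor(v,cv2.COLOR_RGB2BGR))
for a in (-0.1,0,0.1): print(a,np.round((proj("side",[plate(a,-55,-105),plate(a,55,-105)])-[310,220])*10,1).tolist())
for z in (77.7,88,98): print(z,np.round((proj("side",[p[0],p[1],z])[0]-[310,220])*10,1))
E
```

```text
77.7 [236.5 290.7]
88 [236.9 281.9]
98 [237.3 273.3]
-0.15 [[211.2, 293.1], [345.5, 245.8], [210.4, 280.8], [345.7, 233.6]]
-0.1 [[211.7, 298.6], [345.6, 251.3], [211.3, 286.9], [346.2, 239.7]]
0 [[212.3, 308.9], [345.3, 261.6], [212.5, 298.6], [346.7, 251.2]]
0.1 [[212.2, 318.1], [344.3, 270.8], [213.1, 309.2], [346.4, 261.7]]
-0.1 [[172.2, 307.0], [534.2, 179.2]]
0 [[173.7, 335.0], [533.2, 207.0]]
0.1 [[173.5, 359.9], [530.5, 232.0]]
77.7 [239.3 285.7]
88 [240.3 262. ]
98 [241.4 238.6]
```

View pics/z1.png

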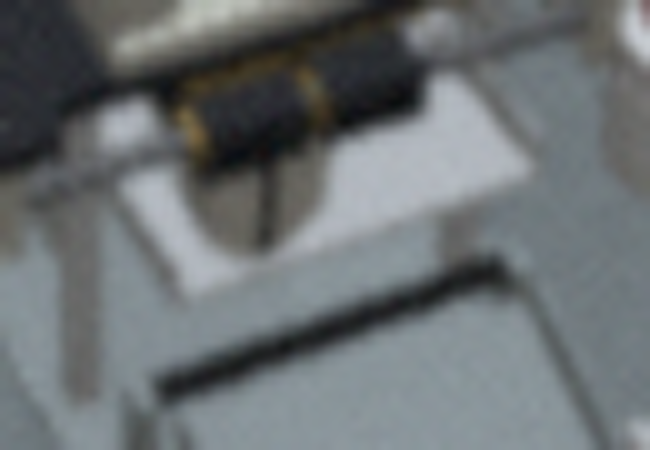

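```bash
python3 - <<'E'
from h import *
print("s1 tcp at",np.round((proj("side",[606.1,-125.5,228.8])[0]-[200,150])*2.5,1))
im=cv2.imread("pics/s1.png"); v=cv2.resize(im[40:170,250:500],None,fx=3,fy=3,interpolation=cv2.INTER_CUBIC)
u=((proj("side",[606.1,-125.5,228.8])[0]-[200,150])*2.5-[250,40])*3
cv2.circle(v,tuple(int(k) for k in u),4,(0,255,0),1); cv2.imwrite("pics/z2.png",v)
im=cv2.imread("pics/sc2.png"); 
for nm,p in (("sc2",[579.8,-136.1,128.6]),("sc4",[580.1,-136.4,77.7])):
    im=cv2.imread(f"pics/{nm}.png"); u=(proj("scene",p)[0]-[190,120])*3.3; print(nm,u)
    x,y=int(u[0]),int(u[1]); cv2.circle(im,(x,y),2,(0,255,0),-1)
    v=cv2.resize(im[y-70:y+60,x-90:x+90],None,fx=3.5,fy=3.5,interpolation=cv2.INTER_CUBIC)
    cv2.imwrite(f"pics/z_{nm}.png",v)
E
```

```text
s1 tcp at [362.5 139.1]
sc2 [312.96446817 183.39186775]
sc4 [316.07160992 222.43028914]
```

View pics/z2.png

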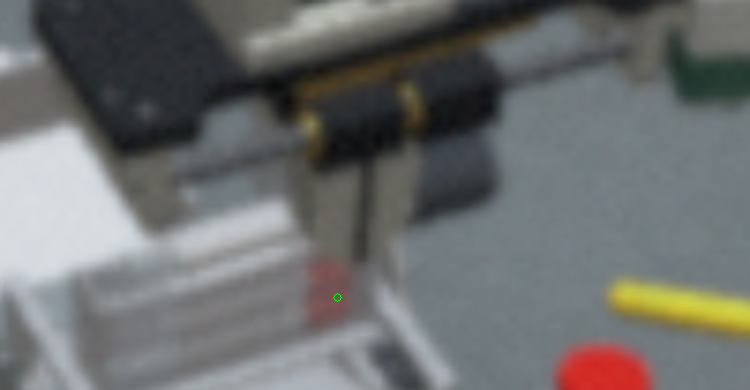

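View pics/z_sc2.png

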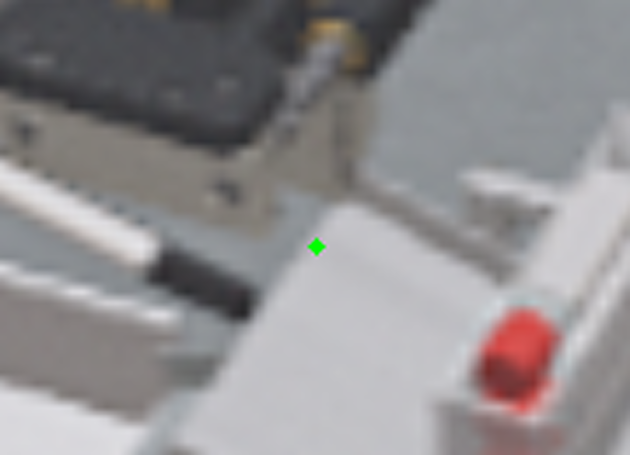

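View pics/z_sc4.png

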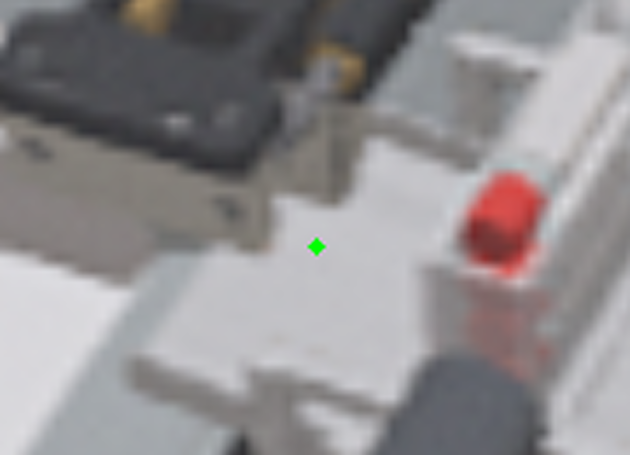

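```bash
python3 - <<'E'
from h import *
s=env.read_state(); p=np.array(s["tool_pos"]); R=np.array(s["eef_rot"])
def box(dz,hx=9.5,hy=19):
    return [p+R@np.array([a*hx,b*hy,-dz]) for a,b in ((-1,-1),(-1,1),(1,1),(1,-1))]
for c,(r0,r1,c0,c1),f in (("scene",(155,205,260,325),9),("side",(200,265,300,380),8)):
    im=read_camera(c)
    v=cv2.resize(im[r0:r1,c0:c1],None,fx=f,fy=f,interpolation=cv2.INTER_CUBIC)
    for dz,col in ((0,(255,0,0)),(19,(0,255,0)),(66,(0,0,255))):
        b=box(dz) if dz<60 else box(dz,37.5,95)
        uv=(proj(c,b)+0.5-[c0,r0])*f
        cv2.polylines(v,[np.round(uv).astype(np.int32)],True,col,1)
    cv2.imwrite(f"pics/bx_{c}.png",cv2.cvtColor(v,cv2.COLOR_RGB2BGR))
print(s["t"])
E
```

```text
7.95
```

View pics/bx_scene.png

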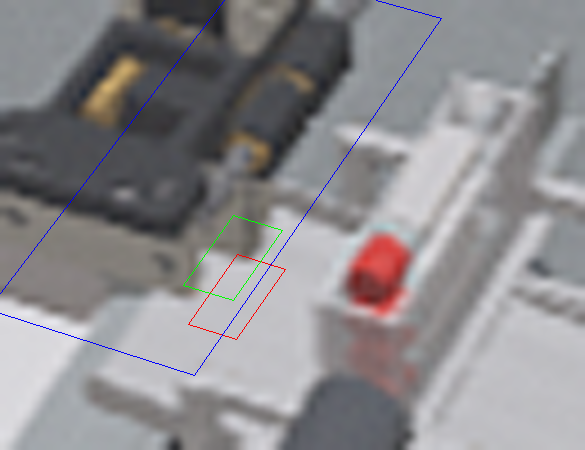

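View pics/bx_side.png

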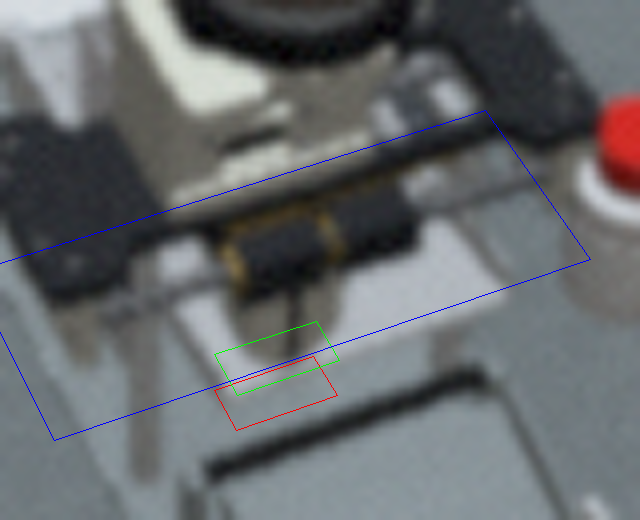

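```bash
python3 - <<'E'
from h import *
from scipy.optimize import least_squares
s=env.read_state(); p=np.array(s["tool_pos"]); R=np.array(s["eef_rot"])
o1=np.array([195,290])/9+[260,155]-.5; o2=np.array([85,368])/8+[300,200]-.5
ms,md=camera_model("scene"),camera_model("side")
def f(v):
    X,Y,dz=v
    return np.r_[proj("scene",p+R@[Y,X,-dz],ms)[0]-o1, proj("side",p+R@[-Y,-X,-dz],md)[0]-o2]
r=least_squares(f,[77,20,80]); print(r.x,f(r.x))
# finger tip: side (290,358)->front-bottom; scene mid edge (252,240)
o1=np.array([252,240])/9+[260,155]-.5; o2=np.array([290,358])/8+[300,200]-.5
def g(v):
    x,y,z=v
    return np.r_[proj("scene",p+R@[y+5,x,-z],ms)[0]-o1, proj("side",p+R@[y-5,x,-z],md)[0]-o2]
r=least_squares(g,[0,0,10]); print(r.x,g(r.x))
E
```

```text
[82.49199407 33.59406133 90.77579852] [ 0.00403932  0.00608698 -0.00013384 -0.00631934]
[-0.37490997 -0.52935534 26.66071519] [-0.95098855  0.45533912 -0.82026139 -0.40283515]
```

Both cameras show that the physical fingertips sit about 25 mm above the reported TCP, and that the body also begins about 25 mm higher. So the plate is only pressed to about -0.13 rad. I press on another 20 mm and keep checking.

```bash
python3 -m creep '{"travel":[[0,0,0.01],[0,0,0.01],[0,0,0.01],[0,0,0.01],[0,0,0.01],[0,0,0.01],[0,0,0.01],[0,0,0]],"turn":[[0,0,0],[0,0,0],[0,0,0],[0,0,0],[0,0,0],[0,0,0],[0,0,0],[0,0,0]]}' -1 20; python3 - <<'E'
from h import *
s=env.read_state(); p=s["tool_pos"]; print(p, w2f(p), np.round(s["wrist_force"],2))
overlay("scene","pics/ov4.png",[0.0,0.36],(150,260,220,400),4.4)
E
```

```text
t: 9.05
tool_pos: [580.0, -136.4, 60.0]
eef_rot: [[-0.232, 0.973, -0.0], [0.973, 0.232, 0.0], [0.0, -0.0, -1.0]]
wrist_force: [0.2, 0.2, -0.4]
gripper_width: 0.6
[ 579.97272958 -136.37860148   59.99306785] [-28.03691524 -89.53156237] [ 0.24  0.18 -0.43]
```

View pics/ov4.png

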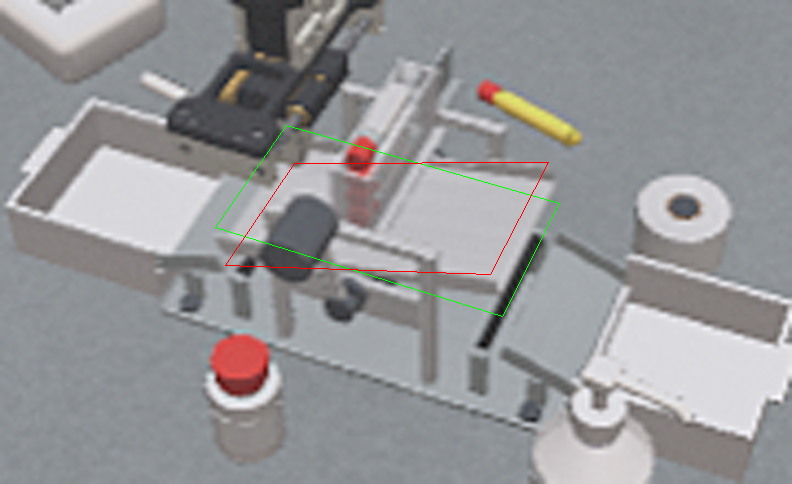

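```bash
python3 -m creep '{"travel":[[0,0,0],[0,0,0],[0,0,-0.01],[0,0,-0.02],[0,0,-0.05],[0,0,-0.08],[0,0,-0.1],[0,0,-0.1]],"turn":[[0,0,0],[0,0,0],[0,0,0],[0,0,0],[0,0,0],[0,0,0],[0,0,0],[0,0,0]]}' -1 20; python3 - <<'E'
from h import *
s=env.read_state(); p=s["tool_pos"]; print(p, w2f(p), np.round(s["wrist_force"],2))
overlay("scene","pics/ov5.png",[0.36],(150,260,220,400),4.4)
E
```

```text
t: 10.1
tool_pos: [580.6, -136.3, 152.5]
eef_rot: [[-0.233, 0.973, 0.001], [0.973, 0.233, -0.0], [-0.001, 0.001, -1.0]]
wrist_force: [-0.5, -0.2, 0.7]
gripper_width: 0.3
[ 580.55348103 -136.29149861  152.5317213 ] [-27.45259763 -89.59014639] [-0.47 -0.24  0.69]
```

View pics/ov5.png

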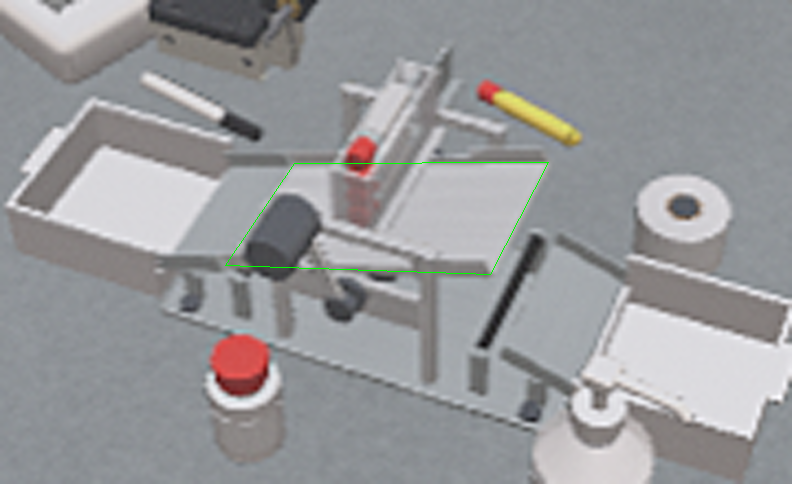

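The plate now matches the +0.36 overlay with the weight at (285,235), so it has rocked over to feed the right tray. Next I rise, move over in front of the feeder, and turn 90 degrees so the gripper body stays clear of the magazine.

```bash
python3 -m creep '{"travel":[[0,0,-0.1],[0,0,-0.1],[0,0,-0.05],[0.03,-0.06,0],[0.04,-0.06,0],[0.04,-0.07,0],[0.04,-0.06,0],[0.03,-0.05,0]],"turn":[[0,0,0],[0,0,0],[0,0,0],[0,0,0],[0,0,0],[0,0,0],[0,0,0],[0,0,0]]}' -1 20 && python3 -m creep '{"travel":[[0,0,0],[0,0,0],[0,0,0],[0,0,0],[0,0,0],[0,0,0],[0,0,0],[0,0,0]],"turn":[[0,0,0.11],[0,0,0.118],[0,0,0.118],[0,0,0.118],[0,0,0.118],[0,0,0.118],[0,0,0.118],[0,0,0.118]]}' -1 20; python3 - <<'E'
from h import *
s=env.read_state(); p=s["tool_pos"]; print(p, w2f(p), np.round(s["wrist_force"],2),np.round(s["joint_pos"],1))
R=np.array(s["eef_rot"]); print("y_t heading",np.degrees(np.arctan2(R[1,1],R[0,1])))
im=read_camera("wrist"); v=cv2.resize(im,None,fx=1.25,fy=1.25)
for (x,y,z) in [(-111,-1.5,158),(-83,-1.5,158),(-111,1.5,158),(-83,1.5,158),(-62,-55,137),(-62,55,137),(-57,-15,180),(-57,15,180)]:
    w=f2w(x,y); u=proj("wrist",[w[0],w[1],z])[0]*1.25; cv2.circle(v,tuple(int(k) for k in np.round(u)),3,(0,255,0),1)
cv2.imwrite("pics/w6.png",cv2.cvtColor(v,cv2.COLOR_RGB2BGR))
E
```

```text
t: 11.15
tool_pos: [495.9, -109.7, 212.8]
eef_rot: [[-0.233, 0.973, -0.0], [0.973, 0.233, -0.0], [-0.0, -0.0, -1.0]]
wrist_force: [-0.0, 0.2, 0.3]
gripper_width: 0.3
t: 12.15
tool_pos: [496.7, -110.0, 212.9]
eef_rot: [[0.946, 0.323, 0.0], [0.323, -0.946, 0.0], [0.0, 0.0, -1.0]]
wrist_force: [-0.5, 0.1, 0.7]
gripper_width: 0.6
[ 496.670747   -109.97892815  212.86711665] [-102.27322964  -43.43240102] [-0.48  0.07  0.7 ] [ 45.4  15.9 -42.  107.8  12.2  60.7 -72.7]
y_t heading -71.15065569991827
```

View pics/w6.png

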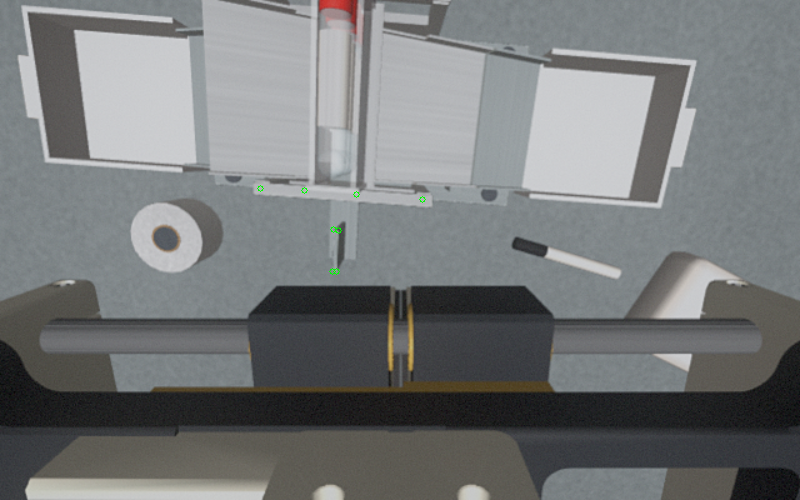

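The tab shows at (336,230) to (335,271), right where the model puts it. I finish the turn and go down beside its right face.

```bash
python3 -m creep '{"travel":[[0,0,0],[0,0,0.04],[0,0,0.07],[0,0,0.08],[0,0,0.08],[0,0,0.07],[0,0,0.05],[0,0,0.02]],"turn":[[0,0,0.05],[0,0,0],[0,0,0],[0,0,0],[0,0,0],[0,0,0],[0,0,0],[0,0,0]]}' -1 20; python3 - <<'E'
from h import *
s=env.read_state(); p=s["tool_pos"]; print(p, w2f(p), np.round(s["wrist_force"],2))
R=np.array(s["eef_rot"]); print("y_t heading",np.degrees(np.arctan2(R[1,1],R[0,1])))
for c,(r0,r1,c0,c1),f in (("scene",(130,215,265,365),8),("side",(185,265,270,370),7)):
    im=read_camera(c)
    v=cv2.resize(im[r0:r1,c0:c1],None,fx=f,fy=f,interpolation=cv2.INTER_CUBIC)
    b=[np.array(p)+R@np.array([a*9.5,d*19,-25]) for a,d in ((-1,-1),(-1,1),(1,1),(1,-1))]
    uv=(proj(c,b)+0.5-[c0,r0])*f
    cv2.polylines(v,[np.round(uv).astype(np.int32)],True,(0,255,0),1)
    cv2.imwrite(f"pics/t_{c}.png",cv2.cvtColor(v,cv2.COLOR_RGB2BGR))
E
```

```text
t: 13.2
tool_pos: [496.2, -109.9, 109.2]
eef_rot: [[0.967, 0.254, -0.001], [0.254, -0.967, 0.001], [-0.001, -0.001, -1.0]]
wrist_force: [-0.8, -1.1, 0.0]
gripper_width: 0.6
[ 496.24769219 -109.86650652  109.19292063] [-102.65557518  -43.21926753] [-0.75 -1.06  0.02]
y_t heading -75.27783866705772
```

View pics/t_scene.png

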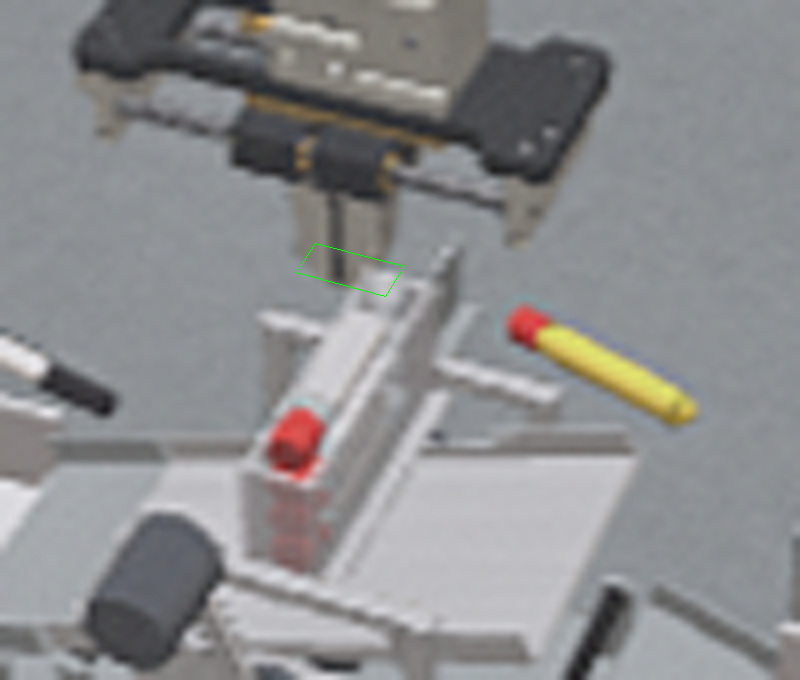

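View pics/t_side.png

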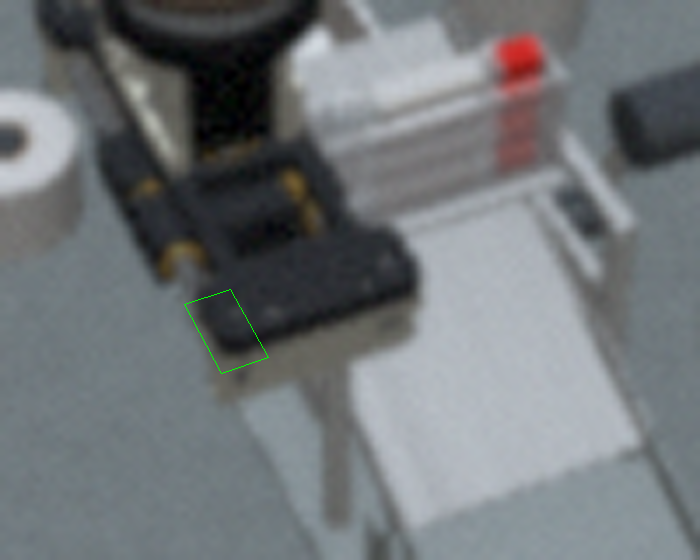

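The finger tips end level with the tab's upper half, on its right side, and the tab stands at (445,270) in the scene crop. I push left 50 mm.

```bash
python3 -m creep '{"travel":[[0,-0.02,0],[0,-0.03,0],[0,-0.03,0],[0,-0.03,0],[0,-0.03,0],[0,-0.03,0],[0,-0.02,0],[0,-0.01,0]],"turn":[[0,0,0],[0,0,0],[0,0,0],[0,0,0],[0,0,0],[0,0,0],[0,0,0],[0,0,0]]}' -1 20; python3 - <<'E'
from h import *
s=env.read_state(); p=s["tool_pos"]; print(p, w2f(p), np.round(s["wrist_force"],2))
for c,(r0,r1,c0,c1),f in (("scene",(130,215,240,380),5.5),):
    im=read_camera(c)
    v=cv2.resize(im[r0:r1,c0:c1],None,fx=f,fy=f,interpolation=cv2.INTER_CUBIC)
    for d,col in ((0,(0,255,0)),(30,(255,0,0))):
        b=[[*f2w(-111,d),158],[*f2w(-83,d),158],[*f2w(-83,d),122],[*f2w(-111,d),122]]
        cv2.polylines(v,[np.round((proj(c,b)+0.5-[c0,r0])*f).astype(np.int32)],True,col,1)
    cv2.imwrite(f"pics/u_{c}.png",cv2.cvtColor(v,cv2.COLOR_RGB2BGR))
E
```

```text
t: 14.3
tool_pos: [484.1, -61.3, 110.3]
eef_rot: [[0.967, 0.254, 0.0], [0.254, -0.967, 0.0], [0.0, 0.0, -1.0]]
wrist_force: [2.2, -0.9, 1.9]
gripper_width: 0.3
[484.14482133 -61.31789317 110.31988047] [-102.43111851    6.81469055] [ 2.23 -0.92  1.85]
```

View pics/u_scene.png

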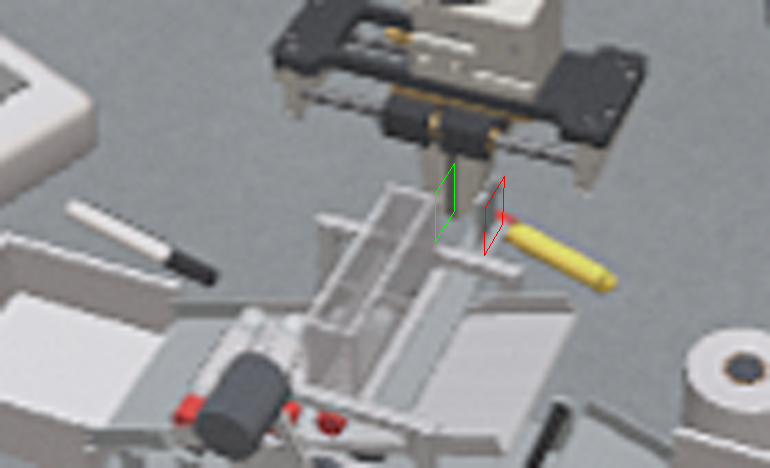

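The tubes are already rolling to the right, and the tab is close to the fully-open outline at (492,215). I push gently a little further to its stop.

```bash
python3 -m creep '{"travel":[[0,-0.004,0],[0,-0.004,0],[0,-0.004,0],[0,0,0],[0,0,0],[0,0,0],[0,0,0],[0,0,0]],"turn":[[0,0,0],[0,0,0],[0,0,0],[0,0,0],[0,0,0],[0,0,0],[0,0,0],[0,0,0]]}' -1 20; python3 - <<'E'
from h import *
s=env.read_state(); p=s["tool_pos"]; print(p, w2f(p), np.round(s["wrist_force"],2))
for c,(r0,r1,c0,c1),f in (("scene",(130,250,220,400),4.4),):
    im=read_camera(c)
    v=cv2.resize(im[r0:r1,c0:c1],None,fx=f,fy=f,interpolation=cv2.INTER_CUBIC)
    for d,col in ((30,(255,0,0)),):
        b=[[*f2w(-111,d),158],[*f2w(-83,d),158],[*f2w(-83,d),122],[*f2w(-111,d),122]]
        cv2.polylines(v,[np.round((proj(c,b)+0.5-[c0,r0])*f).astype(np.int32)],True,col,1)
    cv2.imwrite(f"pics/u2_{c}.png",cv2.cvtColor(v,cv2.COLOR_RGB2BGR))
E
```

```text
t: 15.35
tool_pos: [483.2, -58.7, 110.2]
eef_rot: [[0.967, 0.254, -0.0], [0.254, -0.967, 0.0], [-0.0, -0.0, -1.0]]
wrist_force: [0.8, -0.7, 0.0]
gripper_width: 0.0
[483.24398307 -58.74770085 110.20649042] [-102.67133175    9.52756646] [ 0.78 -0.73  0.03]
```

View pics/u2_scene.png

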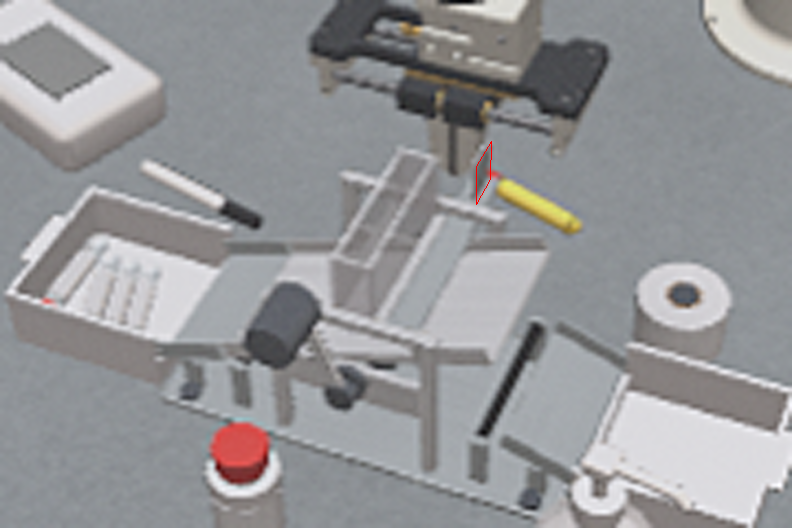

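All four tubes lie in the right tray (60 to 155, 240 to 330). The force does not show the stop yet, so I nudge 3 mm more.

```bash
python3 -m creep '{"travel":[[0,-0.003,0],[0,-0.003,0],[0,-0.003,0],[0,-0.003,0],[0,0,0],[0,0,0],[0,0,0],[0,0,0]],"turn":[[0,0,0],[0,0,0],[0,0,0],[0,0,0],[0,0,0],[0,0,0],[0,0,0],[0,0,0]]}' -1 20; python3 - <<'E'
from h import *
s=env.read_state(); p=s["tool_pos"]; print(p, w2f(p), np.round(s["wrist_force"],2))
for c,(r0,r1,c0,c1),f in (("scene",(140,200,295,370),10),):
    im=read_camera(c)
    v=cv2.resize(im[r0:r1,c0:c1],None,fx=f,fy=f,interpolation=cv2.INTER_CUBIC)
    for d,col in ((30,(255,0,0)),(25,(0,255,0))):
        b=[[*f2w(-111,d),158],[*f2w(-83,d),158],[*f2w(-83,d),122],[*f2w(-111,d),122]]
        cv2.polylines(v,[np.round((proj(c,b)+0.5-[c0,r0])*f).astype(np.int32)],True,col,1)
    cv2.imwrite(f"pics/u3_{c}.png",cv2.cvtColor(v,cv2.COLOR_RGB2BGR))
E
```

```text
t: 16.4
tool_pos: [483.2, -58.4, 110.4]
eef_rot: [[0.968, 0.252, 0.001], [0.252, -0.968, -0.003], [0.001, 0.003, -1.0]]
wrist_force: [2.8, -7.7, -1.8]
gripper_width: 0.6
[483.18399555 -58.4073939  110.35316981] [-102.64567462    9.87216628] [ 2.79 -7.66 -1.83]
```

View pics/u3_scene.png

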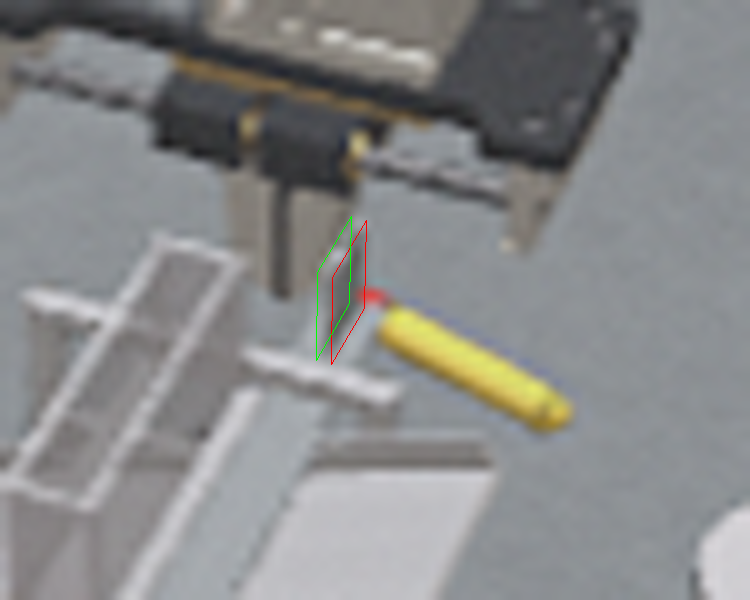

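The 8 N reaction with the arm stalled means the slide is against its stop. I back off to the right and rise clear.

```bash
python3 -m creep '{"travel":[[0,0.03,0],[0,0.04,0],[0,0.04,0],[0,0,-0.08],[0,0,-0.12],[0,0,-0.12],[0,0,-0.1],[0,0,-0.05]],"turn":[[0,0,0],[0,0,0],[0,0,0],[0,0,0],[0,0,0],[0,0,0],[0,0,0],[0,0,0]]}' -1 20; python3 - <<'E'
from h import *
s=env.read_state(); p=s["tool_pos"]; print(p, w2f(p), np.round(s["wrist_force"],2))
im=read_camera("wrist"); v=cv2.resize(im,None,fx=1.25,fy=1.25)
for (x,y,z) in [(-111,30,158),(-83,30,158)]:
    w=f2w(x,y); u=proj("wrist",[w[0],w[1],z])[0]*1.25; cv2.circle(v,tuple(int(k) for k in np.round(u)),3,(0,255,0),1)
cv2.imwrite("pics/w7.png",cv2.cvtColor(v,cv2.COLOR_RGB2BGR))
overlay("scene","pics/ov7.png",[0.36],(130,290,190,430),3.3)
im=read_camera("side"); cv2.imwrite("pics/s7.png",cv2.cvtColor(im,cv2.COLOR_RGB2BGR))
for n in ("sanitiser","reagent","marker","labels","wipes","carton"):
    print(n,[(round(a,2),np.round(b,0).tolist()) for a,b in best("side",n)[:2]])
E
```

```text
t: 17.45
tool_pos: [490.2, -82.8, 229.0]
eef_rot: [[0.967, 0.253, 0.002], [0.253, -0.967, -0.0], [0.002, 0.001, -1.0]]
wrist_force: [0.7, 0.5, 0.8]
gripper_width: 0.8
[490.16482587 -82.79336605 229.00312989] [-101.88462206  -15.48189511] [0.72 0.54 0.85]
sanitiser [(0.61, [677.0, 188.0, 0.0])]
reagent [(0.93, [739.0, -46.0, 4.0])]
marker [(0.74, [518.0, -290.0, 0.0])]
labels [(0.82, [416.0, 100.0, -0.0])]
wipes [(0.72, [501.0, -473.0, -1.0])]
carton [(0.9, [472.0, 520.0, 3.0])]
```

View pics/w7.png

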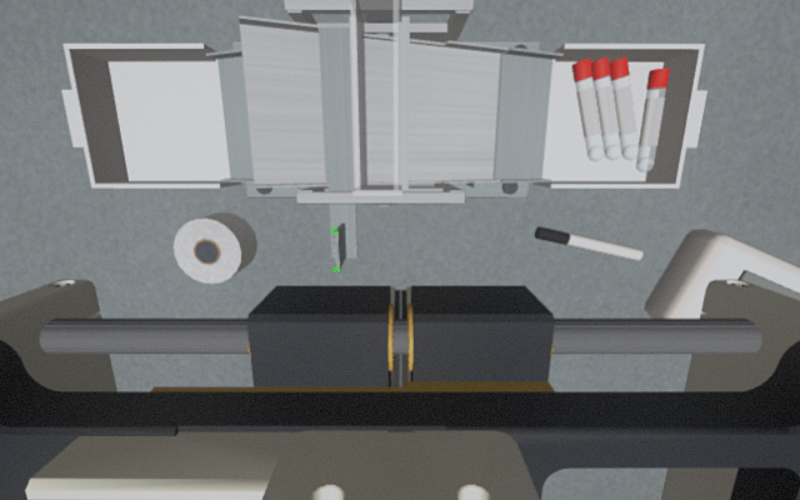

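View pics/ov7.png

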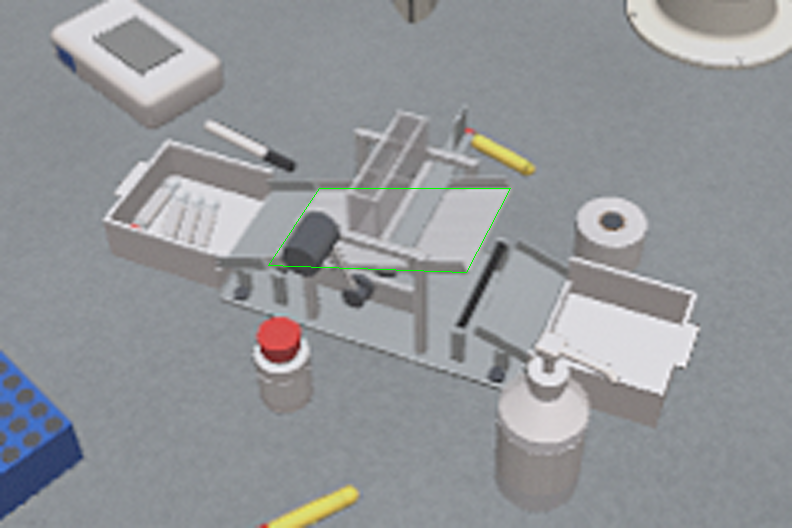

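View pics/s7.png

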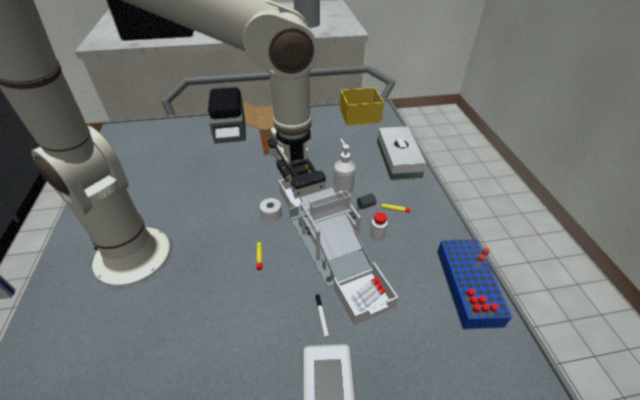

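The wrist picture shows all four tubes in the right tray (575 to 670, 60 to 170) and the tab on the 30 mm markers at (336,250). The plate matches the +0.36 outline and the bystanders have not moved. I hand in.

```bash
python3 - <<'E'
from h import *
a=read_camera("wrist").astype(int); b=None
for _ in range(4): b=read_camera("wrist").astype(int)
print("tray diff",np.abs(a-b)[30:150,430:570].mean(), np.abs(a-b)[200:240,0:30].mean())
print(job.sign_off()); print(env.read_state()["t"])
E
```

```text
tray diff 7.056388888888889 2.5108333333333333
the job is handed in; nothing more can be done
None
the job is handed in; nothing more can be done
```

I rocked the plate over and pushed the slide fully open. All four tubes rolled into the right tray by themselves, and I handed the job in about 18 s into the run; no verdict is reported.

**What I did**
- The plate's right end was the raised one. I pressed it down with the closed fingertips until the plate fell onto its other rest at +0.36 rad, with the slide still shut.
- I then pushed the thumb tab about 30 mm to the left, until the arm stalled against the stop with about 8 N of reaction.
- After that I backed off and rose clear of everything.

**Last checks**
- **Plate:** it matches the +0.36 rad outline in the scene picture.
- **Slide:** the tab sits on the 30 mm (fully open) markers in the wrist picture.
- **Tubes:** all four lie in the right tray in the wrist, scene and side pictures.
- **Bystanders:** all six were found within a few mm of their starting positions.
- **Robot:** it was touching nothing, and the wrist force was at noise level.

**What disagreed**
- Both fixed cameras showed the real fingertips about 25 mm above the reported TCP. The first press therefore stopped short, with the plate about level, and I had to press further down.
- My final check that the tubes were still was inconclusive. Comparing two wrist pictures taken just before hand-in, the tray area changed more than a small patch of table (7.1 against 2.5 grey levels). The arm may still have been settling. Scene pictures 2 s apart showed the tubes in the same places.

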